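# Close and lock the watch vice with its L-slot pin

### The job

Close the little vice on the round watch and lock it: push the red pin along the long leg of its L-shaped slot, which drives the jaw up to the watch, then push it round the corner and on to the very end of the short leg, by the green mark. Only push the pin, gently, with the outside of the fingers: do not lift it, do not touch the watch, and leave the other things on the bench where they are. Then move clear.

Things in the scene. Friction and masses are not known exactly. Their poses are not given: they have to be found in the camera images.
- vice: aluminium-topped box with blue sides, 212 x 122 x 24 mm, fixed to the 2 mm black bench mat. Origin in its underside, on its long middle line, 92 mm from the pin's end, 120 mm from the watch's end. x runs along the box towards the watch, y across, z up. An L slot 15 mm wide in its top: the long leg runs along +x, the short leg turns square towards +y. A fixed jaw (8 mm high) stands behind the watch
- pin: red upright round knob, 18 mm across, reaching from 2 to 34 mm above the vice's top, on a 12 mm shank through the slot; a 64 mm foot disc hidden under the top keeps it in. Loose, 0.1 to 0.2 kg, slides under 1 to 3 N if pushed low (tips of the fingers 10 to 15 mm above the top; high up it leans 1.5 degrees and drags), stays where left. Starts in the first part of the long leg. Origin under its foot, 48 mm below the knob's top, on the pin's axis; z up
- pin_top (a point): centre of the top face of the red knob, 58 mm above the vice's underside
- slot_start (a point): point level with the vice's top, over the pin's axis when the pin is at the open end of the long leg: (-45,-17) mm in the vice's frame
- slot_corner (a point): point level with the vice's top, on the pin's axis when the pin stands in the slot's corner: (25,-17) mm in the vice's frame. Here and at both ends the walls stop the pin 1.5 mm past the point. The inner corner is bevelled by 5 mm
- slot_end (a point): point level with the vice's top, on the pin's axis when the pin is at the end of the short leg (locked): (25,17) mm in the vice's frame. A green strip lies on the top just past it
- jaw (a joint): sliding jaw: dark bar 72 mm long across the vice with a white nose, top 7 mm above the vice's top. Metres: 0 open, 0.040 when the pin at the corner has pushed it up to the watch (stop 0.041). Moves along the vice's +x with 1 N friction, no spring, stays where left; its rear face, which the knob pushes, is at x = -6 mm + value in the vice's frame
- watch: round steel watch head with black dial, 40 mm across, 11 mm high, 70 g, lying loose face up on the vice's top between the jaw and the fixed jaw; the jaw may push it some millimetres. Origin under its centre
- loupe: black watchmaker's eye loupe, a hollow cone 36 mm across its top and 30 mm high, standing beside the vice; origin under its centre. To be left alone
- screwdriver: small aluminium precision screwdriver with a red end, 96 mm long, 9 mm high, lying beside the vice on the robot's side; its x axis points along the blade, origin underneath near the middle. To be left alone
- movement_tray: light blue round plastic tray, 110 mm across, 16 mm high; origin under its centre. To be left alone
- oil_jar: amber glass jar with black lid, 36 mm across, 45 mm high; origin under its centre. To be left alone
- square_watch: square steel watch head, 32 x 28 x 9 mm, lying face up; origin under its centre. To be left alone
- tweezers: steel tweezers 120 mm long, 4 mm high, lying flat on the mat; origin under their middle. To be left alone

How it is judged:
By the outcome, as a careful person would: the job done as asked, in the order asked, and still so for the second after the job is handed in, with the robot touching nothing.
It also fails if it takes over 45 s, if anything falls off the work surface, if the arm or the gripper's body presses on something with over 40 N, if the wrist force passes 120 N, or if a joint passes its speed limit or range.

### The arm

A 7-joint arm with a two-finger parallel gripper is mounted at the origin on the work surface. World frame = base frame: x ahead of the robot, y to its left, z up, the work surface at z = 0. Lengths are in mm, angles in rad, forces in N, time in s.
With the tool pointing down it reaches from about 425 to 950 mm from the base axis. Payload 4.7 kg.
Tool frame: the origin (TCP) lies at the very end of the fingers, on their centre line; the grasp point (between the pads) lies 19 mm behind it (manip.hold_point_z is the distance from the TCP to the grasp point, in mm); z points along the fingers, y is the line along which they close (so a half turn about z gives the same grasp; the last joint's range is limited). The gripper opens to 85 mm and grips with 20 to 120 N. Pads are 22 mm wide; open, the fingers measure 114 mm over their backs; the gripper's body (76 mm by 85 mm) begins 54 mm behind the grasp point. The pads swing forward as they close: fully open they stand 13 mm farther back than shut.
Start: joints at [-1.364, 0.469, -0.049, 1.532, 0.024, 1.141, -0.082], TCP at [157.651, 656.349, 231.335] pointing down, gripper open.
Joint ranges: [-2.59, 2.59], [-0.33, 1.99], [-1.39, 1.29], [0.1, 2.45], [-1.04, 4.18], [0.21, 1.99], [-2.66, 2.66]. Speed limits (rad/s): [2.57, 2.57, 3.14, 3.14, 3.14, 3.14, 3.14].

### API

Orientations are given as [roll, pitch, yaw] about the fixed x, y, z axes, in that order (R = Rz(yaw) Ry(pitch) Rx(roll)).
In Python, from cell import manip gives the robot as it stands. Calls block until the motion is done:
- manip.goto(position, orientation): joint-space move of the TCP to a pose.
- manip.move_linear(position, rotation=None, feed=150, f_stop=None): straight line of the TCP; rotation=None keeps the orientation; feed is the mean speed in mm/s. With f_stop (N) it stops when the force on the tool has changed by that much, and returns True; else False.
- manip.set_joints(angles): joint-space move.
- manip.grip(opening, newtons=None): opening from 0.0 (shut) to 1.0 (fully open); newtons is the grip in N (None keeps the last); returns when the fingers have stopped.
- manip.sleep(seconds).
- manip.solve_ik(position, orientation): joint angles nearest the present ones, or None.
- manip.sense(): the state.
- manip.read_camera(name): name is "scene" or "top"; returns (picture, depth): 384x512x3 uint8, red, green, blue; 384x512 float32, mm along the optical axis (not along the pixel's ray), 0 where there is no reading.
- manip.camera_info(name): a dict with "mtx" (3x3 intrinsics, pixels), "D" ([k1, k2, p1, p2, k3] as OpenCV has them; the pictures are not rectified), "camera_from_world" (4x4, takes a point from world to camera coordinates). Camera axes: x right, y down, z forward; pixel columns grow to the right and rows downward; lengths in mm; the calibration is good to about 2 mm. A picture is of the moment at which its call begins. camera_info takes no time and is no camera call.
A pose or a line that the arm cannot do raises manip.IKError and nothing moves.
- manip.close_job(): hands the job in; it is judged then, once.
The state is a dict: "time_s": time; "joints": joint angles; "qd": joint speeds; "effort": joint torques, N m; "ee_pos": TCP position; "tcp_rot": TCP orientation; "ft_force": force on the tool from outside, world axes, zero at the start; "moment": the same for the moment, N m; "grip_width": opening from 0.0 (shut) to 1.0 (fully open); "grip_force": force on a finger pad.
Only numpy, scipy, OpenCV 4.12 (cv2) and the standard library are available. Lean on these libraries where they do the work, as an engineer would, in place of code of your own. Each camera call takes 0.05 s, during which the arm holds its last target. There are 200 camera calls.

## Working session

There is one attempt and no reset: what is moved stays moved. The work goes in short steps, each a Python script; the robot and the scene stay as the last script left them, time stands still between calls to the robot, and variables do not carry over. Pictures are saved under pics/ and viewed, at most 10 in all, crops included, and the job is handed in when it is done.

```bash
mkdir -p pics; ls
python3 - <<'E'
from cell import manip
import cv2,numpy as np
np.set_printoptions(precision=3,suppress=True)
for n in("scene","top"):
    p,d=manip.read_camera(n); cv2.imwrite(f"pics/{n}0.png",p[:,:,::-1]); np.savez(f"{n}0.npz",p=p,d=d)
    i=manip.camera_info(n); print(n,i["mtx"],i["D"],i["camera_from_world"])
s=manip.sense();print(s)
E
```

```text
pics
scene [[442.927   0.    262.505]
 [  0.    442.927 191.581]
 [  0.      0.      1.   ]] [-0.043  0.     0.     0.     0.   ] [[   0.69     0.723   -0.019 -408.751]
 [   0.503   -0.499   -0.706 -213.427]
 [  -0.52     0.478   -0.708 1334.582]
 [   0.       0.       0.       1.   ]]
top [[352.913   0.    251.469]
 [  0.    352.913 188.417]
 [  0.      0.      1.   ]] [-0.005  0.     0.     0.     0.   ] [[ -0.139  -0.99   -0.001  78.471]
 [ -0.965   0.135  -0.227 586.129]
 [  0.225  -0.03   -0.974 805.264]
 [  0.      0.      0.      1.   ]]
{'time_s': 0.1, 'joints': array([-1.364,  0.469, -0.049,  1.534,  0.024,  1.141, -0.082]), 'qd': array([ 0.   , -0.003, -0.   , -0.002,  0.001,  0.002,  0.002]), 'effort': array([  0.001, -51.151,  -0.047, -23.839,   0.011,   0.004,   0.   ]), 'ee_pos': array([157.565, 655.824, 230.346]), 'tcp_rot': array([-3.14 ,  0.   ,  2.906]), 'ft_force': array([-0.212, -0.087, -0.014]), 'moment': array([ 0.018,  0.006, -0.009]), 'grip_force': 0.0, 'grip_width': 1.0017942293806932}
```

View pics/scene0.png

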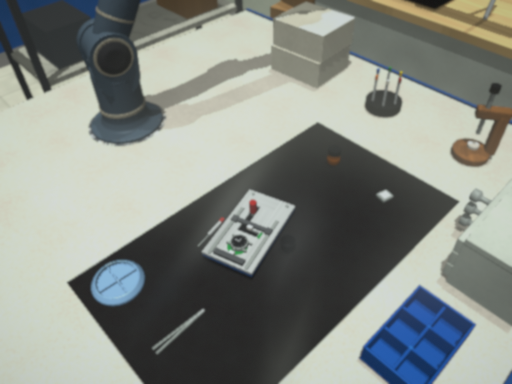

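View pics/top0.png

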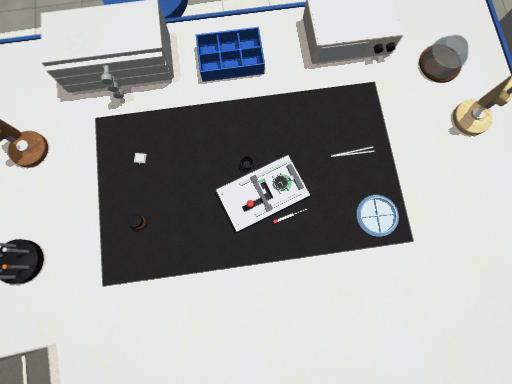

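The vice lies in the top view around (263,193), with the pin at (250,204) and the watch at (281,183). The screwdriver is below it at (290,215) and the loupe above it at (246,163). Next I'll measure the vice and pin in both views.

```bash
cat > h.py <<'E'
import cv2,numpy as np
from cell import manip
np.set_printoptions(precision=2,suppress=True)
def rays(n,uv,z):
    "pixels -> world points on the plane at height z"
    i=manip.camera_info(n); T=np.array(i["camera_from_world"]); R,t=T[:3,:3],T[:3,3]
    q=cv2.undistortPoints(np.float64(uv).reshape(-1,1,2),np.array(i["mtx"]),np.array(i["D"])).reshape(-1,2)
    d=np.c_[q,np.ones(len(q))]@R; c=-R.T@t
    return (c+d*((z-c[2])/d[:,2])[:,None])[:,:2]
def big(m):
    cs,_=cv2.findContours(m.astype(np.uint8),cv2.RETR_EXTERNAL,cv2.CHAIN_APPROX_NONE)
    return max(cs,key=cv2.contourArea)
def pose(n,p):
    hsv=cv2.cvtColor(p,cv2.COLOR_RGB2HSV); h,s,v=cv2.split(hsv)
    roi=np.zeros(s.shape,bool)
    if n=="top": roi[140:240,205:318]=1
    else: roi[180:280,192:305]=1
    m=roi&(v>110)&(s<60)
    m=cv2.morphologyEx(m.astype(np.uint8),cv2.MORPH_OPEN,np.ones((3,3)))
    c=big(m)
    w=rays(n,c.reshape(-1,2),26).astype(np.float32)
    rect=cv2.minAreaRect(w)
    r=roi&((h<8)|(h>172))&(s>150)&(v>90)
    rc=big(r).reshape(-1,2)
    return rect,cv2.boxPoints(rect),rc
def red(n,p): return pose(n,p)[2]
E
python3 - <<'E'
from h import *
for n in("top","scene"):
    p=np.load(n+"0.npz")["p"]
    rect,b,rc=pose(n,p); print(n,rect);print(b); print("red",rc.min(0),rc.max(0),rays(n,[rc.mean(0)],60 if n=="top" else 45))
x=np.load("top0.npz")["p"][145:240,205:325,::-1];y=np.load("scene0.npz")["p"][182:280,190:310,::-1]
a=cv2.resize(x,(400,320),interpolation=2);b=cv2.resize(y,(400,320),interpolation=2)
cv2.imwrite("pics/crop.png",np.hstack([a,b]))
E
```

```text
top ((587.9296875, -31.92748260498047), (122.63093566894531, 213.07606506347656), 18.65732765197754)
[[ 495.75   49.4 ]
 [ 563.92 -152.48]
 [ 680.11 -113.25]
 [ 611.94   88.63]]
red [247 201] [253 206] [[555.81   4.95]]
scene ((580.3682861328125, -36.566619873046875), (141.49432373046875, 217.7735137939453), 18.227922439575195)
[[ 479.11   44.73]
 [ 547.23 -162.12]
 [ 681.62 -117.86]
 [ 613.51   88.99]]
red [251 201] [254 204] [[549.38   9.98]]
```

View pics/crop.png

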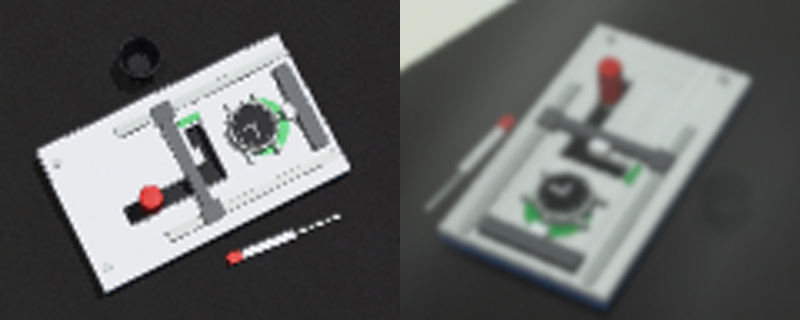

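The top view agrees with the known size: it measures 213 × 123 mm and puts the pin near (-31,-18) in the vice's frame. I'll move above the start point behind the pin with the fingers shut, then go down.

```bash
cat >> h.py <<'E'
C=np.array([587.93,-31.93]); X=np.array([563.92-495.75,-152.48-49.4]); X/=np.linalg.norm(X); Y=np.array([-X[1],X[0]])
O=C-14*X
def W(x,y,z): return [*(O+x*X+y*Y),z]
def L(p): d=np.array(p[:2])-O; return np.array([d@X,d@Y])
yaw=np.arctan2(X[1],X[0])
def st(m=""):
    s=manip.sense(); print(m,"t",round(s["time_s"],2),"L",L(s["ee_pos"]),"z",round(s["ee_pos"][2],1),"F",s["ft_force"],"Fl",L(s["ft_force"][:2]+O))
def look(n="top",save=None):
    p,d=manip.read_camera(n)
    if save: cv2.imwrite(save,p[:,:,::-1])
    return p
E
python3 - <<'E'
from h import *
q0=manip.sense()["joints"]
best=None
for k in(0,np.pi):
    q=manip.solve_ik(W(-74,-17,120),[np.pi,0,yaw+k]); print(k,q)
    if q is not None and (best is None or abs(q-q0).max()<abs(best[0]-q0).max()): best=(q,[np.pi,0,yaw+k])
manip.set_joints(best[0]); st("above")
manip.grip(0.0,20); st("shut"); print(manip.sense()["grip_width"],best[1])
print(manip.move_linear(W(-74,-17,39.5),feed=60,f_stop=6)); st("down")
p=look("scene"); q=look("top")
cv2.imwrite("pics/down.png",np.hstack([cv2.resize(a,(400,320),interpolation=2) for a in (q[145:240,205:325,::-1],p[150:280,190:330,::-1])]))
E
```

```text
0 [-0.95  0.63  1.11  2.   -0.7   0.96 -2.29]
3.141592653589793 [-0.55  0.42  0.5   1.98 -0.27  0.81  0.43]
above t 2.68 L [-75.22 -16.42] z 120.0 F [ 0.25 -0.28 -0.64] Fl [0.34 0.14]
shut t 3.45 L [-73.97 -17.02] z 120.0 F [ 0.05 -0.52  0.26] Fl [ 0.51 -0.12]
0.002486456825701923 [3.141592653589793, 0, np.float64(1.896450038823936)]
False
down t 4.94 L [-73.91 -16.69] z 39.9 F [ 0.68 -0.78 -0.29] Fl [0.95 0.39]
```

View pics/down.png

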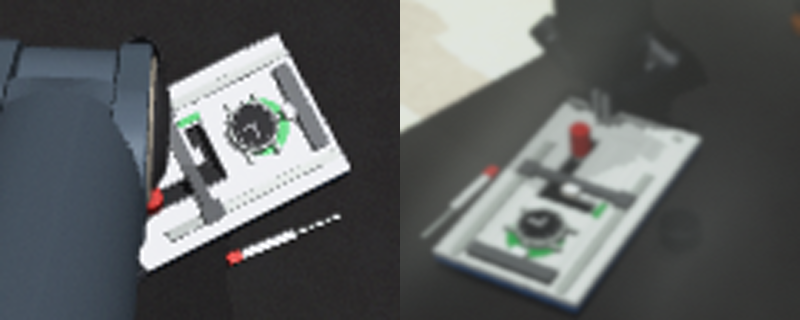

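The fingers are standing behind the pin, in line with the slot (right half: fingers near (600,105), pin at (580,140)). Now I'll push along the long leg.

Run:
```python
from h import *
for x in (-40,-25,-10):
    print(manip.move_linear(W(x,-17,39.5),feed=30,f_stop=9)); st(x)
p=look("scene"); r=pose("scene",p)[2]; print(r.min(0),r.max(0),L(rays("scene",[r.mean(0)],45)[0]))
q=look("top")
cv2.imwrite("pics/p1.png",np.hstack([cv2.resize(a,(400,320),interpolation=2) for a in (q[145:240,205:325,::-1],p[150:280,190:330,::-1])]))
```

```text
False
-40 t 6.33 L [-40.07 -17.01] z 39.5 F [ 0.03 -0.02  0.37] Fl [0.03 0.03]
False
-25 t 6.97 L [-24.6  -17.04] z 39.5 F [ 0.9  -0.04 -0.29] Fl [0.33 0.84]
False
-10 t 7.62 L [ -9.18 -17.09] z 39.5 F [ 1.35 -0.02  0.83] Fl [0.45 1.27]
[242 212] [246 218] [  3.17 -22.79]
```

View pics/p1.png

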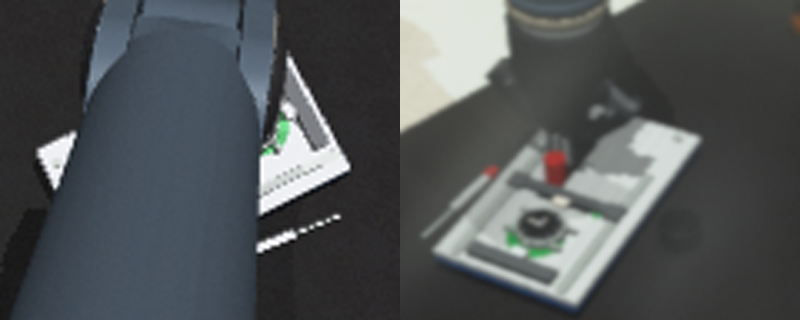

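The pin is ahead of the fingers at about x=10 and the jaw is moving with it. I'll push on to the corner stop.

Run:
```python
from h import *
for x in (2,5,7,9):
    r=manip.move_linear(W(x,-17,39.5),feed=15,f_stop=7); st((x,r))
    if r: break
p=look("scene"); r=pose("scene",p)[2]; print(r.min(0),r.max(0),L(rays("scene",[r.mean(0)],45)[0]))
cv2.imwrite("pics/p2.png",cv2.resize(p[170:280,180:310,::-1],(650,550),interpolation=2))
```

```text
(2, False) t 8.68 L [  2.14 -16.97] z 39.5 F [-0.93  2.1   0.74] Fl [-2.28 -0.21]
(5, False) t 9.03 L [  5.26 -16.98] z 39.5 F [-0.33  1.73  0.2 ] Fl [-1.74  0.24]
(7, False) t 9.31 L [  6.83 -16.97] z 39.5 F [-0.47  2.54  1.62] Fl [-2.56  0.36]
(9, True) t 9.53 L [  6.64 -17.28] z 39.2 F [ 0.37  0.45 -0.08] Fl [-0.31  0.5 ]
[238 217] [243 227] [ 24.9  -19.19]
```

View pics/p2.png

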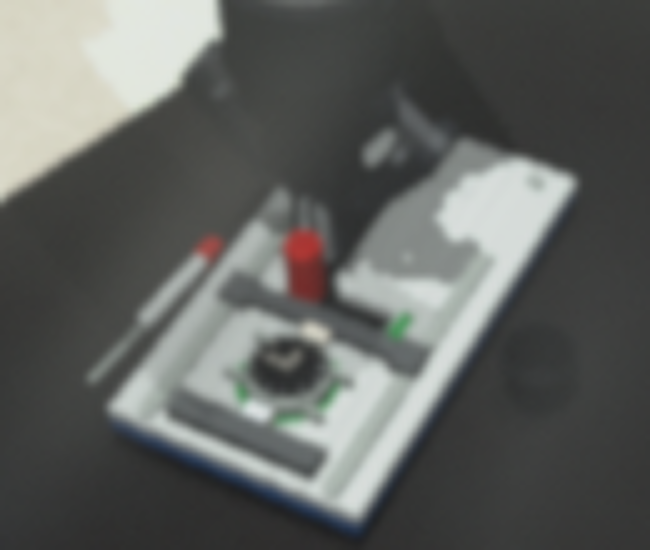

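The force stop came at x≈7, so the pin is at the corner. The jaw is up against the watch and the slot's short leg is open towards the green mark (image (400,325)). I'll back off, come round to the -y side and push along +y.

Run:
```python
from h import *
for a in ((-8,-17),(-8,-56),(25,-56)):
    print(manip.move_linear(W(*a,39.5),feed=70,f_stop=8)); st(a)
for y in (-40,-32,-24,-16):
    r=manip.move_linear(W(25,y,39.5),feed=25,f_stop=9); st((y,r))
    if r: break
p=look("scene"); r=pose("scene",p)[2]; print(r.min(0),r.max(0),L(rays("scene",[r.mean(0)],45)[0]))
cv2.imwrite("pics/p3.png",cv2.resize(p[170:280,180:310,::-1],(650,550),interpolation=2))
```

```text
False
(-8, -17) t 9.92 L [ -8.86 -16.89] z 39.4 F [ 0.53  0.41 -0.6 ] Fl [-0.22  0.63]
False
(-8, -56) t 10.62 L [ -7.95 -55.61] z 39.7 F [0.3  0.57 0.06] Fl [-0.44  0.47]
False
(25, -56) t 11.25 L [ 25.15 -56.18] z 39.4 F [ 0.53  0.12 -0.67] Fl [0.05 0.54]
(-40, False) t 12.04 L [ 25.03 -40.04] z 39.4 F [-0.27 -0.45  0.44] Fl [ 0.34 -0.4 ]
(-32, False) t 12.51 L [ 24.99 -31.71] z 39.5 F [-0.77 -0.08  0.33] Fl [-0.18 -0.76]
(-24, False) t 12.97 L [ 24.97 -23.7 ] z 39.5 F [0.59 0.1  0.94] Fl [0.09 0.59]
(-16, False) t 13.44 L [ 24.96 -15.72] z 39.5 F [0.87 1.4  0.54] Fl [-1.05  1.27]
[247 221] [252 232] [27.02  5.35]
```

View pics/p3.png

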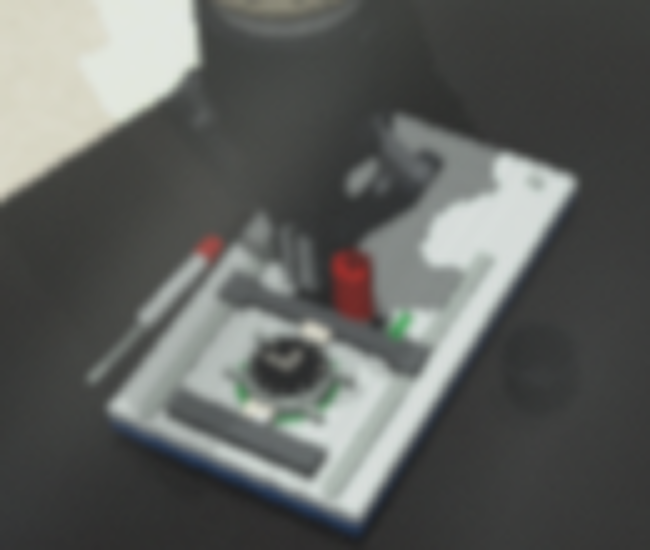

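The pin has rounded the corner and is moving along the short leg towards the green mark. I'll continue until it meets the end stop.

Run:
```python
from h import *
for y in (-11,-8,-6,-4,-2):
    r=manip.move_linear(W(25,y,39.5),feed=12,f_stop=7); st((y,r))
    if r: break
p=look("scene"); r=pose("scene",p)[2]; print(r.min(0),r.max(0),L(rays("scene",[r.mean(0)],45)[0]))
```

```text
(-11, False) t 14.06 L [ 25.03 -10.8 ] z 39.5 F [ 0.11 -0.52 -0.25] Fl [ 0.53 -0.06]
(-8, False) t 14.46 L [25.01 -7.78] z 39.5 F [0.14 0.51 0.13] Fl [-0.44  0.3 ]
(-6, False) t 14.78 L [25.02 -5.84] z 39.5 F [-0.4  -0.28  0.2 ] Fl [ 0.14 -0.47]
(-4, False) t 15.09 L [25.03 -4.55] z 39.4 F [-2.23  0.06  1.4 ] Fl [-0.77 -2.1 ]
(-2, False) t 15.41 L [25.07 -3.98] z 39.4 F [-5.97 -2.6   5.67] Fl [ 0.55 -6.49]
[251 223] [257 234] [27.98 16.94]
```

The arm lags its target at y≈-4 with 6.5 N against it, so the pin is at the end stop. I'll back off, rise clear and check.

Run:
```python
from h import *
manip.move_linear(W(25,-30,39.5),feed=40); st()
manip.move_linear(W(25,-40,170),feed=120); st()
manip.goto([300,450,260],[np.pi,0,yaw+np.pi]); manip.sleep(.3); st()
q=look("top");p=look("scene")
for n,a in(("top",q),("scene",p)):
    r=pose(n,a)[2]; print(n,r.min(0),r.max(0),L(rays(n,[r.mean(0)],60 if n=="top" else 45)[0]))
cv2.imwrite("pics/end.png",np.hstack([cv2.resize(a,(400,320),interpolation=2) for a in (q[145:240,205:325,::-1],p[182:280,190:310,::-1])]))
```

```text
t 16.31 L [ 24.99 -29.64] z 39.6 F [ 0.28 -0.18 -0.26] Fl [0.26 0.21]
 t 17.55 L [ 24.69 -40.44] z 169.2 F [ 0.85  0.49 -0.45] Fl [-0.19  0.97]
 t 19.91 L [-534.32 -118.33] z 260.0 F [ 0.61  1.01 -0.55] Fl [-0.76  0.9 ]
top [261 178] [267 184] [25.   16.98]
scene [252 223] [257 229] [20.3  13.24]
```

View pics/end.png

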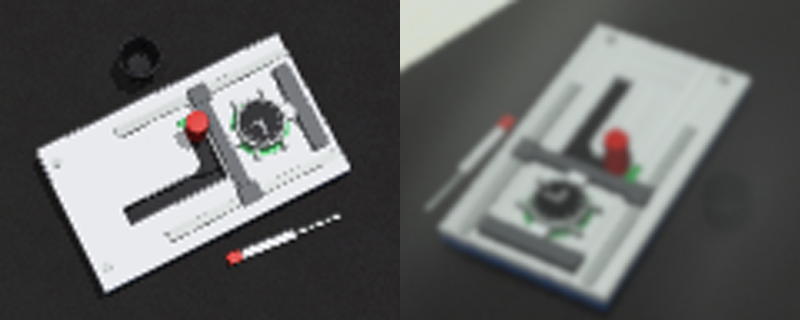

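The pin stands at the end of the short leg by the green mark, measured at (25.0, 17.0). The jaw is closed on the watch, and the loupe and screwdriver haven't moved.

```bash
python3 -c "
from cell import manip
print(manip.close_job())"
```

```text
the job is handed in; nothing more can be done
None
```

The vice is closed on the round watch and locked: the top camera puts the pin at (25, 17) mm, the very end of the short leg by the green mark, and the job was handed in at about 20 s with the arm clear.

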